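Move the work light from the tool rail to the bench stand and pin it

TASK

Move the portable work light from the tool rail to the green bench stand. First draw the stand's locking pin fully out to free the socket; then squeeze the sprung keeper of the light's hook open, keep it squeezed and lift the light off the rail. Lower its spigot gently into the socket until it is fully down, turned so that its cross-hole lines up with the pin, and push the pin fully home again, through the spigot; leave the bottle, the screwdriver and the multimeter where they are.

Things in the scene. Friction and masses are not known exactly. Their poses are not given: they have to be found in the camera images.
- light: Portable stick work light, 192 mm tall, 0.3 to 0.5 kg. Origin: centre of the spigot's foot; z up its axis, x from the lamp window to the hook. Steel spigot 25 mm dia, z 0-45 mm, foot chamfered. Black body 36 mm dia, z 45-135; window frame out to x = -21. Aluminium hook on its back, 30 mm wide, opens downward over the rail. Starts hanging upright on the rail.
- light_hole (a point): Centre of the cross-hole through the light's spigot: 12 x 12 mm, right through along the light's y, at z = 24 mm of the light.
- light_hook (a point): Middle of the underside of the hook's crown (light x = 28, z = 147 mm), resting on the rail. The crown is 12 mm thick. Spine in front of the rail (light x 14 to 21.5 mm); forked rear arm behind it (x 34.5 to 39.5, down to z = 119). Above the crown the front grip plate stands up to z = 192 mm, outer face at x = 12. Opposite it is the keeper's paddle.
- keeper (a joint): Sprung keeper lever of the hook, rad: 0 shut, 0.28 fully open (stop). Pivot along y at light x = 40, z = 154 mm. Its tooth reaches 5 mm under the rail's lower edge, so the light cannot be lifted off; clear from 0.18 rad. Squeezing the paddle towards the front grip plate opens it (6 to 11 N); let go, it springs shut. The light can be carried by this same squeeze.
- keeper_paddle (a point): Centre of the outer face of the keeper's paddle (steel plate 28 mm wide, light z 160 to 193 mm), moves with it. Shut, the paddle leans outward by 0.28 rad; fully open it stands upright and the grip is 31 mm thick over paddle and front plate (38 mm shut, at mid-height).
- light_grip (a point): On the light, midway between front grip plate and fully open paddle, at mid-height (light x = 27.5, y = 0, z = 176 mm). Squeeze along the light's x. The crown's top is 17 mm below, the rail's top 29 mm below.
- rail: Fixed tool rail. Origin on the bench under its middle; y along it. Flat aluminium bar 10 mm thick, 30 mm high, 142 to 172 mm above the bench, between two posts at y = +-165 mm, 188 mm high, feet 150 mm long. A bumper bar 85 mm up keeps the light upright. The light hangs on the -x side, axes parallel to the rail's, its origin at x = -28 mm and 25 mm above the bench.
- stand: Fixed green cast bench stand. Origin on the bench under the socket's axis, z up. Plate 130 x 110 x 12 mm (y -67 to 43); socket block 56 x 56 mm, top 55 mm above the bench, round bore 27.5 mm dia with 3 mm chamfer. The pin's axis lies along y, 36 mm up, knob on +y. For the pin to pass, the light's y must be parallel to the stand's y (either way round, within about 0.1 rad).
- socket_floor (a point): Centre of the floor of the bore, 12 mm above the bench: the light is fully down when its origin is here (its body then stays 2 mm clear of the block's top).
- pin (a joint): Captive locking pin of the stand, 9 mm dia with a round tip, m: 0 = drawn fully out (stop), 0.036 = home, across the bore and into the far wall; it starts home or nearly so. It clears the bore below 0.006. Slides along the stand's -y with about 3 N of friction and stays where left. With the light in, it stops on the spigot at about 0.008 if the hole is not lined up.
- pin_knob (a point): Centre of the outer end face of the pin's black knob (26 mm dia, 22 mm long, free on all sides above the bench), 36 mm above the bench; 70 mm from the socket's axis when home, 106 mm when drawn out. To draw it, grip the knob across, from above, and pull along the stand's +y; push it in along -y.
- bottle: Amber glass bottle, 44 mm dia, 85 mm tall, standing on the bench. Origin under its centre. Leave alone.
- screwdriver: Screwdriver, 170 mm, lying on the bench along its x. Leave alone.
- meter: Grey multimeter, 150 x 75 x 42 mm, lying on the bench. Origin under its centre. Leave alone.
Things that resemble listed ones, but are neither listed nor needed, are in the scene too. Leave any purple look-alike of the light alone. There is more than one size of the stand; the job needs the smaller.

How it is judged:
On the way, in this order (a step that is already met when the one before it is completed fails the run):
1. the pin is drawn out, clear of the socket's bore, with the light still on the rail (value of joint pin below 0.006 m and distance of light from where it was at the start of the episode below 0.015 m), for 0.1 s.
2. the keeper is pressed open while the light still hangs on the rail (value of joint keeper above 0.18 rad and distance of light from where it was at the start of the episode below 0.015 m), for 0.1 s.
3. the light is lifted clear of the rail, upright (z of light in the frame of rail above 0.072 m and angle between light's own z axis and vertical below 0.35 rad), for 0.1 s.
4. the spigot is fully down in the socket, the pin still out (horizontal distance between light and socket_floor below 0.005 m and z of light in the frame of stand below 0.016 m and value of joint pin below 0.015 m), for 0.2 s.
5. the pin is pushed home through the cross-hole (value of joint pin above 0.032 m), for 0.2 s.
At the end, for the whole second after the job is handed in: The light stands at rest in the stand's socket: its foot within 5 mm of the socket's axis and of its floor, upright within 0.12 rad, its cross-hole along the pin within 0.25 rad, the pin in to at least 32 of its 36 mm, and the keeper sprung shut (below 0.05 rad) (value of joint pin above 0.032 m and horizontal distance between light and socket_floor below 0.005 m and z of light in the frame of stand below 0.017 m and angle between light's own z axis and vertical below 0.12 rad and angle between the y axis of light and the y axis of stand, either way round below 0.25 rad and value of joint keeper below 0.05 rad and linear speed of light below 0.03 m/s); the robot touches nothing.
It fails at once if the light is dropped or rammed into the socket (faster than 0.3 m/s inside it) (horizontal distance between light and socket_floor below 0.008 m and z of light in the frame of stand below 0.05 m and linear speed of light above 0.3 m/s).
It fails at once if the light is tipped over (angle between light's own z axis and vertical above 0.8 rad).
It fails at once if the bottle is moved by more than 30 mm or tipped (distance of bottle from where it was at the start of the episode above 0.03 m or angle between bottle's own z axis and vertical above 0.5 rad).
It fails at once if the screwdriver is moved by more than 40 mm (distance of screwdriver from where it was at the start of the episode above 0.04 m).
It fails at once if the multimeter is moved by more than 30 mm (distance of meter from where it was at the start of the episode above 0.03 m).
It also fails if it takes over 59 s, if anything falls off the work surface, if the arm or the gripper's body presses on something with over 40 N, if the wrist force passes 120 N, or if a joint passes its speed limit or range.

ROBOT

A 7-joint arm with a two-finger parallel gripper is mounted at the origin on the work surface. World frame = base frame: x ahead of the robot, y to its left, z up, the work surface at z = 0. Lengths are in m, angles in rad, forces in N, time in s.
With the tool pointing down it reaches from about 0.425 to 0.925 m from the base axis. Payload 6.8 kg.
Tool frame: the origin (TCP) lies on the centre line of the jaws, within the pads' length; the fingertips stand env.tip_extent ahead of it and the grasp point (between the pads) lies 2 mm behind it (env.tip_extent is the distance from the TCP to the fingertips, in m); z points along the fingers, y is the line along which they close (so a half turn about z gives the same grasp; the last joint's range is limited). The gripper opens to 85 mm and grips with 20 to 120 N. Pads are 22 mm wide; open, the fingers measure 114 mm over their backs; the gripper's body (76 mm by 85 mm) begins 54 mm behind the grasp point. The pads swing forward as they close: fully open they stand 13 mm farther back than shut.
Start: joints at [1.07, 0.477, 0.022, 1.555, -0.011, 1.109, -0.083], TCP at [0.258, -0.624, 0.248] pointing down, gripper open.
Joint ranges: [-2.96, 2.96], [-0.34, 2.1], [-1.41, 1.46], [0.24, 2.44], [-1.37, 4.51], [0.17, 1.92], [-2.96, 2.96]. Speed limits (rad/s): [2.39, 2.39, 3.14, 3.14, 3.14, 3.14, 3.14].

INTERFACE

Orientations are given as a rotation vector (axis times angle).
In Python, from bench import env, optics, ticket gives the robot as it stands.
- The arm moves only by the shell command python3 -m pendant 'ROWS' [OPENING] [FORCE]. ROWS is JSON, a list of rows, each a list of 4 numbers: the shift along the tool's x, y, z in m, then the turn about the tool's z in rad. In form: [[tx, ty, tz, turn], ...]. A call has 1 to 12 rows; each row is the pose to reach, as a shift and turn from the pose commanded when the call began, along the tool's axes at that moment; what a row does not reach only later rows make up. A row lasts 1/8 s, in which the tool goes at most 62.5 mm and 10.7 degrees, less where a joint would pass 70% of its speed; a pose out of reach is approached as far as the arm can. A call with a gripper value outside its range is refused whole. OPENING is the opening in per cent of the stroke, from 0 (shut) to 100 (fully open), set as the call begins (- or left out, the last holds). The fingers move at their own pace and stop on an object; FORCE is the grip in N (left out, the last holds). Time passes only in rows, so rows that repeat a pose let the fingers close. It gives the time, the measured TCP pose, the force, the opening and the grip force at its end, in the units of the state.
- env.get_state(): the state, without advancing time (a new reading comes with each control period).
- optics.grab_frame(name): name is "side" or "top"; returns a dict with "img" (480x640x3 uint8, red, green, blue), "fx", "fy", "cx", "cy" (pixels), "position" and "attitude" of the camera in the world. Camera axes: x right, y up, looking along -z (the intrinsics and any distortion apply to the point x, -y, -z); pixel columns grow to the right and rows downward; lengths in m; the calibration is good to about 2 mm. A picture is of the moment at which its call begins. There is no depth.
- ticket.finish_job(): hands the job in; it is judged then, once.
Trained networks look in a picture, given as the dict that the camera call returned (one of the last four; its "shot" number tells which), for a name from the list of things; names that differ only in an ending like _2 or _b are one class to them, and where a whole thing is asked for, a point or a joint stands for the part that bears it (a point fixed in the world has none). Each returns a list of dicts, best first, with "score" (0 to 1); they miss things now and then, are a little off and sometimes report something else, mostly with a low value. They report only what shows in the picture. A call takes as long as a camera call. They do not tell look-alikes from the thing itself.
- optics.spot_in(picture, label): "rect" ([left, top, width, height] in pixels, round what is visible of it).
- optics.landmark_of(picture, label): "pixel" ([column, row] in pixels: a listed point, or the origin of a listed thing).
The state is a dict: "time": time; "joints": joint angles; "joint_vel": joint speeds; "joint_efforts": joint torques, N m; "tool_pos": TCP position; "orientation": TCP orientation; "wrist_force": force on the tool from outside, world axes, zero at the start; "wrist_torque": the same for the moment, N m; "opening": finger opening in m; "grip_force": force on a finger pad.
Only numpy, scipy, OpenCV 4.12 (cv2) and the standard library are available. Lean on these libraries where they do the work, as an engineer would, in place of code of your own. Each camera call takes 0.05 s, during which the arm holds its last target. There are 200 camera calls.

## Working session

There is one attempt and no reset: what is moved stays moved. The work goes in short steps, Python scripts to look and compute and a shell command to move; the robot and the scene stay as the last step left them, time stands still between calls to the robot, and variables do not carry over. Pictures are saved under pics/ and viewed, at most 14 in all, crops included, and the job is handed in when it is done.

```bash
ls; mkdir -p pics
cat > h.py <<'E'
import numpy as np, cv2
from scipy.spatial.transform import Rotation as R
from bench import env, optics, ticket
def cam(f):
    a=np.array(f["attitude"],float)
    M=R.from_rotvec(a).as_matrix() if a.size==3 else (a if a.shape==(3,3) else R.from_quat(a).as_matrix())
    return np.array(f["position"]),M
def ray(f,px):
    p,M=cam(f)
    d=np.array([(px[0]-f["cx"])/f["fx"],-(px[1]-f["cy"])/f["fy"],-1.0])
    return p,M@d
def atz(f,px,z):
    p,d=ray(f,px); return p+d*(z-p[2])/d[2]
def tri(f1,p1,f2,p2):
    a,u=ray(f1,p1); b,v=ray(f2,p2)
    u=u/np.linalg.norm(u); v=v/np.linalg.norm(v)
    s=np.linalg.lstsq(np.c_[u,-v],b-a,rcond=None)[0]
    A=a+s[0]*u;B=b+s[1]*v
    return (A+B)/2,np.linalg.norm(A-B)
def proj(f,P):
    p,M=cam(f); c=M.T@(np.array(P)-p)
    return np.array([f["cx"]+f["fx"]*c[0]/-c[2], f["cy"]-f["fy"]*c[1]/-c[2]])
def save(f,n): cv2.imwrite("pics/"+n,f["img"][:,:,::-1])
E
python3 - <<'E'
from h import *
np.set_printoptions(precision=3,suppress=True)
print(env.tip_extent,env.get_state())
for n in("top","side"):
    f=optics.grab_frame(n); save(f,n+"0.png"); print(n,{k:v for k,v in f.items() if k!="img"})
    for l in("light","light_hole","light_hook","keeper_paddle","light_grip","rail","stand","socket_floor","pin_knob","bottle","screwdriver","meter"):
        try: print(l,[(np.round(d["pixel"]),round(d["score"],2)) for d in optics.landmark_of(f,l)][:4])
        except Exception as e: print(l,e)
E
```

```text
pics
0.017 {'time': 0.0, 'joints': array([ 1.07 ,  0.478,  0.022,  1.556, -0.012,  1.109, -0.083]), 'joint_vel': array([ 0.   , -0.001,  0.   ,  0.001,  0.001, -0.001, -0.   ]), 'joint_efforts': array([ -0.001, -59.645,   1.608, -28.12 ,   0.013,   0.01 ,  -0.   ]), 'tool_pos': array([ 0.258, -0.623,  0.247]), 'orientation': array([-3.079, -0.613,  0.001]), 'wrist_force': array([-0.072, -0.111,  0.006]), 'wrist_torque': array([-0.032, -0.008, -0.045]), 'grip_force': 0.0, 'opening': 0.0851920872750072}
top {'fx': 569.572263111245, 'fy': 569.572263111245, 'cx': 305.87714754439634, 'cy': 246.45964524066443, 'position': array([ 0.366, -0.068,  1.211]), 'attitude': array([ 0.093, -0.08 , -1.557]), 'shot': 1}
light [(array([158., 228.]), 0.75), (array([190., 387.]), 0.62), (array([153., 227.]), 0.39)]
light_hole [(array([177., 383.]), 0.72), (array([152., 225.]), 0.68)]
light_hook [(array([119., 363.]), 0.96), (array([127., 201.]), 0.89), (array([379., 236.]), 0.65)]
keeper_paddle [(array([121., 191.]), 0.54), (array([102., 368.]), 0.53)]
light_grip [(array([109., 360.]), 0.84), (array([12
[... 809 characters left out ...]
406., 381.]), 0.72), (array([319., 240.]), 0.64)]
light_hook [(array([246., 342.]), 0.97), (array([376., 430.]), 0.63)]
keeper_paddle [(array([377., 447.]), 0.7), (array([231., 333.]), 0.51)]
light_grip [(array([246., 332.]), 0.9), (array([368., 439.]), 0.65)]
rail [(array([251., 368.]), 0.75), (array([321., 228.]), 0.66), (array([266., 364.]), 0.58)]
stand [(array([406., 242.]), 0.95), (array([320., 234.]), 0.72)]
socket_floor [(array([323., 229.]), 0.81), (array([406., 239.]), 0.75)]
pin_knob [(array([414., 275.]), 0.8), (array([319., 240.]), 0.61)]
bottle [(array([229., 248.]), 0.8)]
screwdriver [(array([312., 333.]), 0.61)]
meter [(array([306., 181.]), 0.77), (array([245., 337.]), 0.65)]
```

View pics/top0.png

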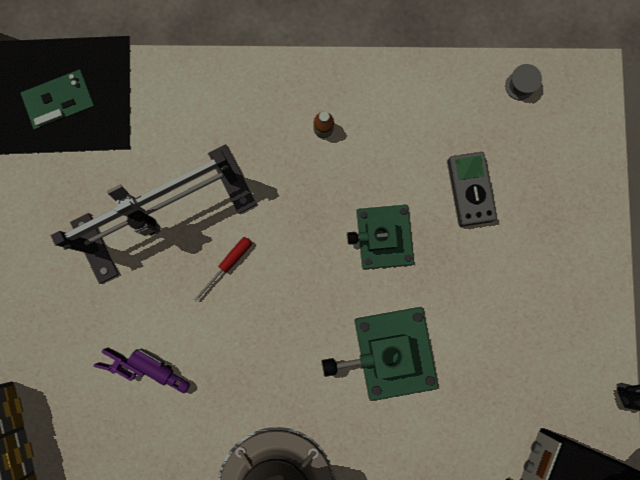

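View pics/side0.png

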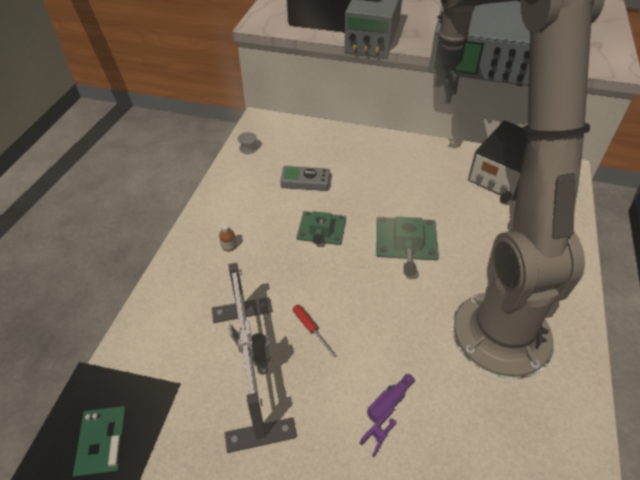

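The top view shows the small stand at about (383,237) with its knob at (352,238). The rail runs from (58,240) to (222,157), with the light hanging near (130,205). The purple decoy lies at (145,370), and the large stand is at (395,355). The side view agrees: small stand at (321,228), light at (246,342).

Run:
```python
from h import *
np.set_printoptions(precision=4,suppress=True)
near={"top":{"light":(158,228),"light_hole":(152,225),"light_hook":(127,201),"light_grip":(125,201),"keeper_paddle":(121,191),"socket_floor":(381,235),"pin_knob":(352,238),"stand":(378,239),"rail":(165,214)},
"side":{"light":(261,370),"light_hole":(264,367),"light_hook":(246,342),"light_grip":(246,332),"keeper_paddle":(231,333),"socket_floor":(323,229),"pin_knob":(319,240),"stand":(320,234),"rail":(251,368)}}
acc={}
for k in range(2):
    F={n:optics.grab_frame(n) for n in near}
    for l in near["top"]:
        q={}
        for n in F:
            c=[np.array(d["pixel"]) for d in optics.landmark_of(F[n],l)]
            c=[x for x in c if np.hypot(*(x-near[n][l]))<12]
            if c: q[n]=c[0]
        if len(q)==2: print(l,*tri(F["top"],q["top"],F["side"],q["side"]),q["top"],q["side"])
f=F["top"]; im=f["img"]; hsv=cv2.cvtColor(im,cv2.COLOR_RGB2HSV)
g=cv2.inRange(hsv,(45,60,30),(90,255,255)); g[:,:330]=0;g[:195]=0;g[285:]=0;g[:,430:]=0
pts=cv2.findNonZero(g)[:,0,:].astype(float)
W=np.array([atz(f,p,0.012)[:2] for p in pts])
r=cv2.minAreaRect((W*1000).astype(np.float32)); print("plate",r)
# rail: bright pixels ; crops
c=cv2.resize(im[130:290,40:260],None,fx=3.6,fy=3.6,interpolation=cv2.INTER_CUBIC); cv2.imwrite("pics/railtop.png",c[:,:,::-1])
c=cv2.resize(im[190:280,330:430],None,fx=6,fy=6,interpolation=cv2.INTER_CUBIC); cv2.imwrite("pics/standtop.png",c[:,:,::-1])
```

```text
light [0.5342 0.2587 0.0178] 0.0034854751333228194 [156.9 227. ] [262.2 369.7]
light_hole [0.5296 0.2632 0.0495] 0.0016789434091447094 [150.6 227.4] [261.9 365.1]
light_hook [0.5519 0.2753 0.1686] 0.001272492576609045 [126.8 206.4] [245.1 339.8]
light_grip [0.5584 0.2669 0.1943] 0.0015160883283811787 [127.  200.3] [242.3 329.2]
keeper_paddle [0.5716 0.2808 0.1986] 0.0009498451176046334 [119.1 193.3] [233.1 332.1]
socket_floor [ 0.5263 -0.2165 -0.0064] 0.0007592254391487849 [380.  235.7] [318.6 231.2]
pin_knob [ 0.5099 -0.1436  0.0424] 0.0015295384590814562 [347.5 239.6] [317.7 239.3]
stand [ 0.5235 -0.2179 -0.0059] 0.00905427570037654 [380.4 234.7] [321.3 231.2]
rail [ 0.5663  0.2522 -0.0005] 0.00828761516639281 [162.6 212.4] [251.9 368. ]
light [0.5333 0.2605 0.0336] 0.006578202371260611 [153.9 225.6] [262.4 367.3]
light_hole [0.5305 0.2596 0.0371] 0.006857280407741659 [153.8 226.6] [263.6 366.5]
light_hook [0.5559 0.2735 0.1744] 0.008865675283131522 [126.5 201.7] [245.1 337.6]
light_grip [0.5524 0.2718 0.2057] 0.007875975892784026 [121.8 200.6] [245.1 329.2]
keeper_paddle [0.5771 0.2866 0.1907] 0.0028402940998530817 [117.6 191.7] [229.6 335.8]
socket_floor [ 0.5165 -0.217   0.0083] 0.009917410773355645 [380.8 236.9] [323.7 228.6]
pin_knob [ 0.509  -0.1482  0.04  ] 0.013115306899955721 [349.3 237.4] [320.5 239.1]
stand [ 0.5209 -0.2175 -0.0111] 0.0034796356649970184 [380.1 237.5] [321.2 232.5]
rail [ 0.5696  0.2503 -0.0059] 0.005363103503568448 [164.3 212. ] [250.5 367.9]
plate ((522.5481567382812, -223.4837188720703), (128.16355895996094, 110.67755126953125), 5.857611656188965)
```

View pics/railtop.png

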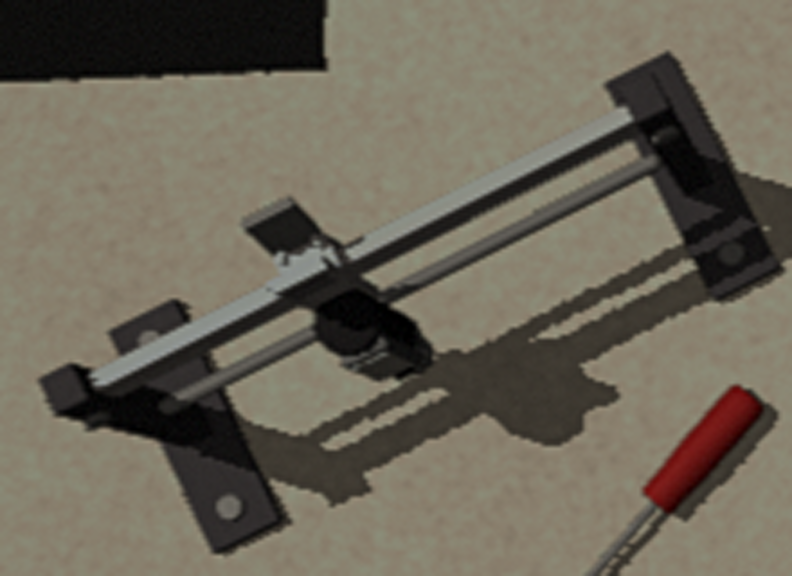

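View pics/standtop.png

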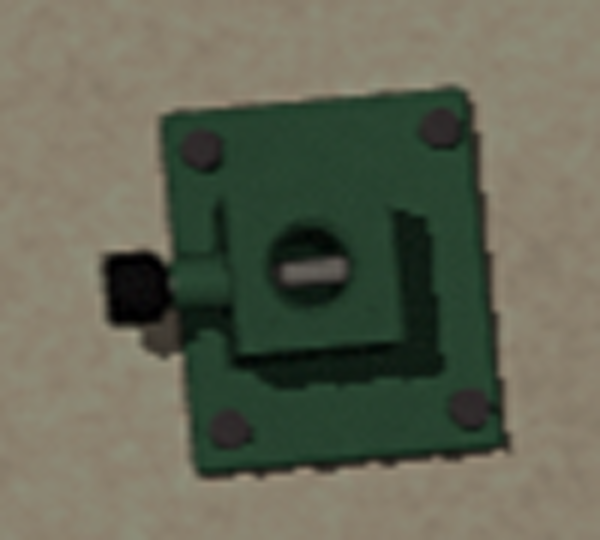

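Rail crop (3.6x, offset 40,130): the bar's top face runs from (95,380) to (628,115), and the paddle's top edge is centred at about (268,212). Stand crop (6x, offset 330,190): the bore is at (312,267), the knob at (136,289), and the pin is home.

Run:
```python
from h import *
np.set_printoptions(precision=4,suppress=True)
f=optics.grab_frame("top"); s=optics.grab_frame("side")
st=lambda x,y:(330+x/6-.4,190+y/6-.4); ra=lambda x,y:(40+x/3.6-.4,130+y/3.6-.4)
print("bore",atz(f,st(312,267),.055),"knobc",atz(f,st(136,289),.045))
C=[atz(f,st(*c),.012)[:2] for c in((165,115),(468,90),(505,447),(200,472))]
for a,b in((1,0),(2,3)):
    d=C[a]-C[b]; print("ylen",np.hypot(*d),"yaw",np.degrees(np.arctan2(d[0],-d[1])))
for a,b in((0,3),(1,2)):
    d=C[a]-C[b]; print("xlen",np.hypot(*d),"yaw",np.degrees(np.arctan2(d[1],d[0])))
c=np.mean(C,0);print("platec",c)
a=atz(f,ra(95,380),.172);b=atz(f,ra(628,115),.172);d=(a-b)[:2]
print("rail",a,b,np.hypot(*d),"yaw",np.degrees(np.arctan2(-d[0],d[1])),(a+b)/2)
print("paddle top",atz(f,ra(268,212),.217), "crown",atz(f,ra(308,270),.184))
# side crops
im=s["img"]; cv2.imwrite("pics/sideboth.png",np.hstack([cv2.resize(im[310:390,210:290],None,fx=5,fy=5,interpolation=cv2.INTER_CUBIC),cv2.resize(im[195:275,282:362],None,fx=5,fy=5,interpolation=cv2.INTER_CUBIC)])[:,:,::-1])
```

```text
bore [ 0.5212 -0.2123  0.055 ] knobc [ 0.5143 -0.1531  0.045 ]
ylen 0.1081060769785544 yaw 5.421425034864637
ylen 0.10755662262879176 yaw 5.381926776494893
xlen 0.1276249402708884 yaw 5.680231457224866
xlen 0.12769778793392794 yaw 5.433540845944192
platec [ 0.5225 -0.2256]
rail [0.4969 0.3843 0.172 ] [0.6388 0.1149 0.172 ] 0.3045258099729318 yaw 27.764628177981663 [0.5678 0.2496 0.172 ]
paddle top [0.576  0.2838 0.217 ] crown [0.5531 0.2735 0.184 ]
```

View pics/sideboth.png

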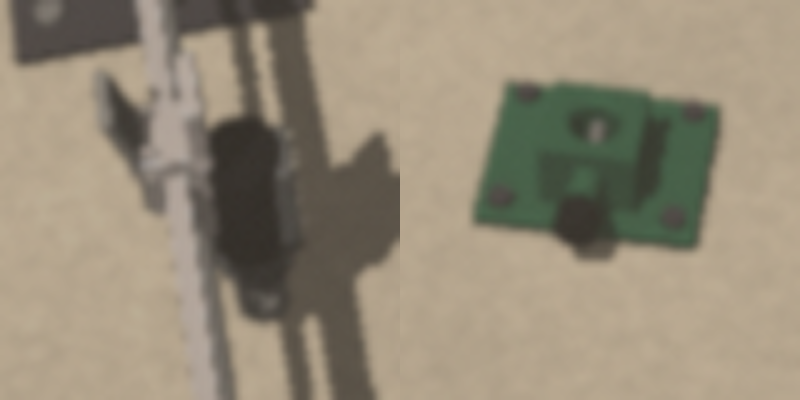

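```bash
cat >> h.py <<'E'
def go(x,y,z,head):
    "head: desired heading (deg) of tool y (mod 180)"
    s=env.get_state(); M=R.from_rotvec(s["orientation"]).as_matrix()
    d=M.T@(np.array([x,y,z])-s["tool_pos"])
    h=np.degrees(np.arctan2(M[1,1],M[0,1])); t=-(head-h); t=(t+90)%180-90
    print("t",round(s["time"],2),"pos",np.round(s["tool_pos"],4),"tilt",np.round(M[:,2],3),"yhead",round(h,2),"-> shift",np.round(d,4),"turn",round(np.radians(t),4),"F",np.round(s["wrist_force"],1),"open",round(s["opening"],4),"grip",round(s["grip_force"],1))
O=np.array([.521,-.213]);YAW=5.5
def stand(x,y):
    c,s=np.cos(np.radians(YAW)),np.sin(np.radians(YAW)); return O+np.array([c*x-s*y,s*x+c*y])
E
python3 -c "
from h import *
p=stand(0,.060);print(p);go(*p,.13,5.5)
f=optics.grab_frame('top');print('bottle',atz(f,(323,128),.04),[atz(f,p,.01) for p in((248,240),(198,300))],'meter',atz(f,(473,190),.02))"
```

```text
[ 0.51524925 -0.15327623]
t 3.4 pos [ 0.2584 -0.6236  0.2483] tilt [ 0.  0. -1.] yhead -67.5 -> shift [ 0.4173 -0.3362  0.1183] turn -1.274 F [-0.8 -0.7  0.7] open 0.0855 grip 0.0
bottle [ 0.74840458 -0.0907007   0.04      ] [array([0.51133018, 0.0659091 , 0.01      ]), array([0.38299423, 0.16814991, 0.01      ])] meter [ 0.62259435 -0.41072541  0.02      ]
```

```bash
python3 -m pendant '[[0.417,-0.336,0.118,-1.274],[0.417,-0.336,0.118,-1.274],[0.417,-0.336,0.118,-1.274],[0.417,-0.336,0.118,-1.274],[0.417,-0.336,0.118,-1.274],[0.417,-0.336,0.118,-1.274],[0.417,-0.336,0.118,-1.274],[0.417,-0.336,0.118,-1.274],[0.417,-0.336,0.118,-1.274],[0.417,-0.336,0.118,-1.274],[0.417,-0.336,0.118,-1.274],[0.417,-0.336,0.118,-1.274]]' 100 30; python3 -c "
from h import *
go(*stand(0,.060),.037,5.5)"
```

```text
time: 4.95
tool_pos: [0.5145, -0.1554, 0.1305]
orientation: [2.115, 2.322, -0.001]
wrist_force: [-0.8, -0.4, 0.2]
opening: 0.0853
grip_force: 0.0
t 4.95 pos [ 0.5145 -0.1554  0.1305] tilt [ 0.    -0.001 -1.   ] yhead 5.35 -> shift [0.0021 0.0009 0.0935] turn -0.0027 F [-0.8 -0.4  0.2] open 0.0853 grip 0.0
```

```bash
python3 -m pendant '[[0.001,0.001,0.05,0],[0.001,0.001,0.0935,0],[0.001,0.001,0.0935,0],[0.001,0.001,0.0935,0]]' 100 30; python3 -m pendant '[[0,0,0,0],[0,0,0,0],[0,0,0,0],[0,0,0,0],[0,0,0,0]]' 0 40; python3 -c "
from h import *
go(*stand(0,.060),.037,5.5)"
```

```text
time: 5.45
tool_pos: [0.5167, -0.1533, 0.0382]
orientation: [2.113, 2.323, 0.001]
wrist_force: [0.8, 0.9, 0.1]
opening: 0.0856
grip_force: 0.0
time: 6.08
tool_pos: [0.5147, -0.1528, 0.0375]
orientation: [-2.112, -2.324, 0.004]
wrist_force: [-5.7, 0.6, 11.1]
opening: 0.0242
grip_force: 38.6
t 6.08 pos [ 0.5147 -0.1528  0.0375] tilt [-0.003 -0.001 -1.   ] yhead 5.49 -> shift [-0.0006  0.0005  0.0005] turn -0.0001 F [-5.7  0.6 11.1] open 0.0242 grip 38.6
```

```bash
python3 -m pendant '[[0.01,0,0,0],[0.02,0,0,0],[0.03,0,0,0],[0.036,0,0,0],[0.038,0,0,0],[0.038,0,0,0]]' ; python3 -c "
from h import *
go(*stand(0,.096),.037,5.5)
f=optics.grab_frame('top');print(optics.landmark_of(f,'pin_knob'));im=f['img'][190:280,320:440];cv2.imwrite('pics/pull.png',cv2.resize(im,None,fx=5,fy=5)[:,:,::-1])"
```

```text
time: 6.82
tool_pos: [0.511, -0.117, 0.0374]
orientation: [2.114, 2.324, -0.006]
wrist_force: [-5.8, -5.5, 10.1]
opening: 0.0241
grip_force: 38.9
t 6.83 pos [ 0.511  -0.117   0.0374] tilt [-0.002 -0.003 -1.   ] yhead 5.42 -> shift [-0.0005  0.0007  0.0004] turn -0.0014 F [-5.8 -5.5 10.1] open 0.0241 grip 38.9
[{'pixel': [320.1, 369.0], 'score': 0.74}]
```

View pics/pull.png

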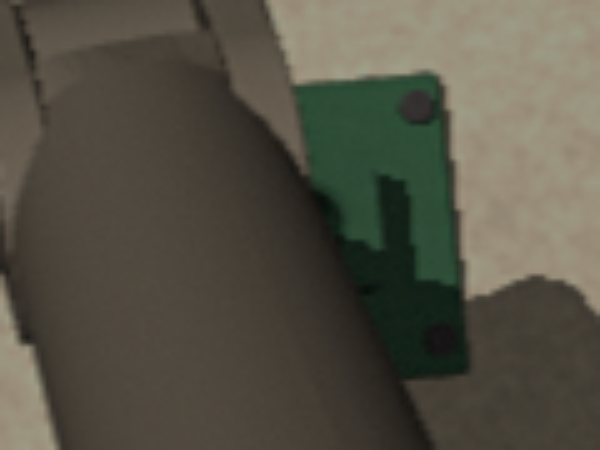

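The pin moved 36 mm and reads about 5.5 N against its stop. The arm hides the knob in that view. Next I release it and go to the light.

```bash
python3 -m pendant '[[0,0,0,0],[0,0,0,0],[0,0,-0.02,0],[0,0,-0.08,0],[0,0,-0.14,0],[0,0,-0.2,0],[0,0,-0.24,0],[0,0,-0.24,0]]' 100; python3 -c "
from h import *
go(.554,.2744,.275,27.8)
f=optics.grab_frame('top')
for l in('pin_knob','light_grip','light_hook','keeper_paddle'):print(l,[(np.round(d['pixel'],1),round(d['score'],2)) for d in optics.landmark_of(f,l)])
print(proj(f,[*stand(0,.106),.036]),proj(f,[*stand(0,.070),.036]),proj(f,[.554,.2744,.201]),proj(f,[.554,.2744,.172]))"
```

```text
time: 7.92
tool_pos: [0.5143, -0.1144, 0.2804]
orientation: [2.108, 2.321, 0.006]
wrist_force: [0.5, 0.5, -1.0]
opening: 0.085
grip_force: 0.0
t 7.92 pos [ 0.5143 -0.1144  0.2804] tilt [ 0.007 -0.001 -1.   ] yhead 5.52 -> shift [0.3832 0.0768 0.0051] turn -0.3888 F [ 0.5  0.5 -1. ] open 0.085 grip 0.0
pin_knob []
light_grip [(array([109.3, 358.5]), 0.65), (array([123.5, 201.4]), 0.58)]
light_hook [(array([127.4, 204.3]), 0.8), (array([119.8, 364.9]), 0.59)]
keeper_paddle [(array([117.5, 192.7]), 0.64), (array([101.2, 366.6]), 0.53)]
[329.97697558 239.68333153] [347.23483176 238.23449176] [121.66382309 202.39466855] [126.8073593  205.31134361]
```

```bash
python3 -m pendant '[[0.383,0.077,0.0,-0.389],[0.383,0.077,0.0,-0.389],[0.383,0.077,0.0,-0.389],[0.383,0.077,0.0,-0.389],[0.383,0.077,0.0,-0.389],[0.383,0.077,0.0,-0.389],[0.383,0.077,0.0,-0.389],[0.383,0.077,0.0,-0.389],[0.383,0.077,0.0,-0.389]]'; python3 -c "
from h import *
go(.554,.2744,.203,27.8)
f=optics.grab_frame('side');im=f['img'][280:400,180:340];cv2.imwrite('pics/ab.png',cv2.resize(im,None,fx=5,fy=5)[:,:,::-1])
print(proj(f,[.554,.2744,.201]),proj(f,[*stand(0,.106),.036]))
for l in('pin_knob','light_grip','light_hook','keeper_paddle'):print(l,[(np.round(d['pixel'],1),round(d['score'],2)) for d in optics.landmark_of(f,l)])"
```

```text
time: 9.3
tool_pos: [0.5526, 0.2715, 0.276]
orientation: [1.626, 2.688, -0.003]
wrist_force: [0.0, -0.8, 0.2]
opening: 0.0851
grip_force: 0.0
t 9.3 pos [0.5526 0.2715 0.276 ] tilt [-0.001 -0.002 -1.   ] yhead 27.64 -> shift [0.002  0.0027 0.073 ] turn -0.0028 F [ 0.  -0.8  0.2] open 0.0851 grip 0.0
[242.3175019  330.87571174] [313.60011149 250.30562009]
pin_knob [(array([316.1, 249.5]), 0.69), (array([411.6, 272.5]), 0.52)]
light_grip [(array([241., 334.]), 0.82), (array([371.2, 439.3]), 0.76), (array([246.6, 340.6]), 0.36)]
light_hook [(array([245.4, 339.7]), 0.95), (array([380.3, 428.6]), 0.93)]
keeper_paddle [(array([230.8, 334.9]), 0.71), (array([377.7, 446.5]), 0.48), (array([243.2, 332.2]), 0.33)]
```

View pics/ab.png

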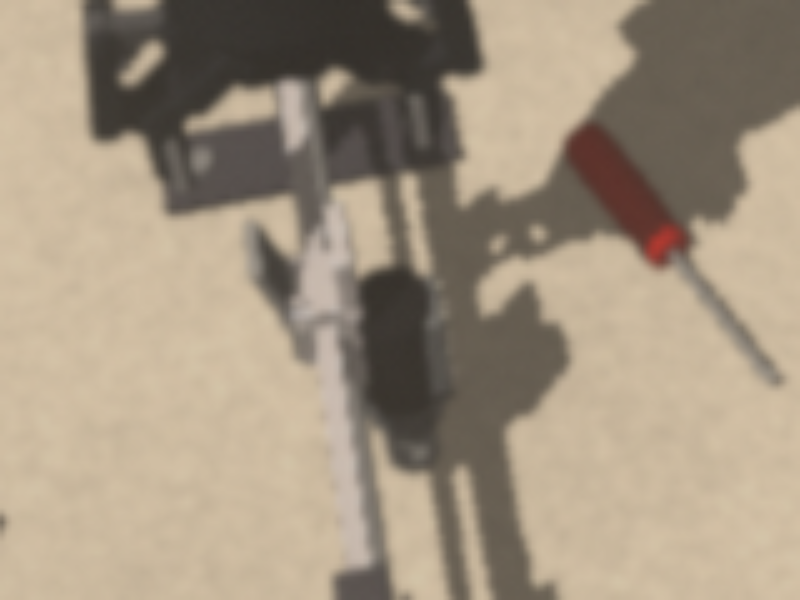

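The view shows the open fingers above the hook, on either side of the plate and paddle (tips at crop x about 175 and 425, hook at 255 to 340). The pin knob is seen drawn out at (316,249.5), where it was predicted. I'll descend.

```bash
python3 -m pendant '[[0.001,0.002,0.02,-0.003],[0.001,0.002,0.05,-0.003],[0.001,0.002,0.072,-0.003],[0.001,0.002,0.072,-0.003],[0.001,0.002,0.072,-0.003]]'; python3 -c "
from h import *
go(.554,.2744,.203,27.8)"
```

```text
time: 10.18
tool_pos: [0.5537, 0.276, 0.2051]
orientation: [1.619, 2.692, 0.001]
wrist_force: [-0.5, -0.6, 0.5]
opening: 0.0854
grip_force: 0.0
t 10.18 pos [0.5537 0.276  0.2051] tilt [ 0.  0. -1.] yhead 27.97 -> shift [-0.0016 -0.0005  0.0021] turn 0.0029 F [-0.5 -0.6  0.5] open 0.0854 grip 0.0
```

```bash
python3 -m pendant '[[-0.001,-0.001,0.002,0.002],[-0.001,-0.001,0.002,0.002],[-0.001,-0.001,0.002,0.002],[-0.001,-0.001,0.002,0.002],[-0.001,-0.001,0.002,0.002],[-0.001,-0.001,0.002,0.002],[-0.001,-0.001,0.002,0.002]]' 0 45; python3 -c "
from h import *
go(.554,.2744,.203,27.8)"
```

```text
time: 11.05
tool_pos: [0.5537, 0.2748, 0.205]
orientation: [1.621, 2.689, 0.002]
wrist_force: [-3.6, -2.4, 10.9]
opening: 0.0298
grip_force: 46.6
t 11.05 pos [0.5537 0.2748 0.205 ] tilt [ 0.002  0.    -1.   ] yhead 27.83 -> shift [-0.0005  0.0001  0.002 ] turn 0.0006 F [-3.6 -2.4 10.9] open 0.0298 grip 46.6
```

The opening of 29.8 mm matches a fully squeezed keeper. I'll lift.

```bash
python3 -m pendant '[[0,0,-0.005,0],[0,0,-0.015,0],[0,0,-0.025,0],[0,0,-0.035,0],[0,0,-0.045,0],[0,0,-0.055,0],[0,0,-0.07,0],[0,0,-0.085,0],[0,0,-0.085,0],[0,0,-0.085,0]]'; python3 -c "
from h import *
go(.554,.2744,.288,27.8)
f=optics.grab_frame('side');im=f['img'][240:400,180:340];cv2.imwrite('pics/lift.png',cv2.resize(im,None,fx=3.5,fy=3.5)[:,:,::-1])
t=optics.grab_frame('top')
for l in('light','light_hole'):print(l,*[[(np.round(d['pixel'],1),round(d['score'],2)) for d in optics.landmark_of(g,l)] for g in(t,f)])"
```

```text
time: 12.3
tool_pos: [0.5529, 0.2742, 0.2875]
orientation: [-1.622, -2.691, 0.001]
wrist_force: [-0.5, 0.1, -5.5]
opening: 0.0296
grip_force: 47.1
t 12.3 pos [0.5529 0.2742 0.2875] tilt [-0. -0. -1.] yhead 27.84 -> shift [-0.0003  0.001  -0.0005] turn 0.0007 F [-0.5  0.1 -5.5] open 0.0296 grip 47.1
light [(array([145. , 222.3]), 0.97)] [(array([258.4, 352.6]), 0.75), (array([408.2, 375. ]), 0.71)]
light_hole [(array([141.2, 221.8]), 0.72)] [(array([260.8, 349.7]), 0.63), (array([405.7, 382.3]), 0.55)]
```

View pics/lift.png

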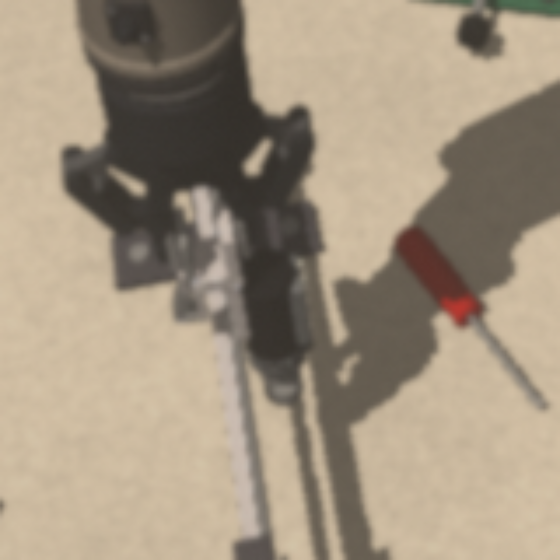

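The light hangs clear of the bar, upright in the jaws. I'll back off the rail, then carry it over to the stand.

```bash
python3 -m pendant '[[0,-0.02,0,0],[0,-0.05,0,0],[0,-0.08,0,0],[0,-0.11,0,0],[-0.03,-0.125,0,0.04],[-0.07,-0.14,0,0.08],[-0.115,-0.155,0,0.13],[-0.16,-0.17,0,0.18],[-0.205,-0.185,0,0.23],[-0.25,-0.2,0,0.28],[-0.295,-0.21,0,0.33],[-0.34,-0.22,0,0.39]]'; python3 -c "
from h import *
go(*stand(.027,0),.2875,5.5)"
```

```text
time: 14.1
tool_pos: [0.5176, -0.1303, 0.2879]
orientation: [2.114, 2.324, 0.0]
wrist_force: [0.5, 0.3, -4.9]
opening: 0.0297
grip_force: 47.3
t 14.1 pos [ 0.5176 -0.1303  0.2879] tilt [ 0. -0. -1.] yhead 5.41 -> shift [-0.0827  0.0225  0.0005] turn -0.0016 F [ 0.5  0.3 -4.9] open 0.0297 grip 47.3
```

```bash
python3 -m pendant '[[-0.03,0.008,0,0],[-0.06,0.017,0,0],[-0.08,0.0225,0,0],[-0.0827,0.0225,0,0],[-0.0827,0.0225,0,0]]'
python3 - <<'E'
from h import *
np.set_printoptions(precision=4,suppress=True)
go(*stand(.027,0),.2875,5.5)
for k in range(2):
    F={n:optics.grab_frame(n) for n in("top","side")}
    for l in("light","light_hole","socket_floor","pin_knob"):
        q=[[(np.round(d["pixel"],1),round(d["score"],2)) for d in optics.landmark_of(F[n],l)] for n in F]
        print(l,q)
a,b=F["top"],F["side"]
for P in([*stand(0,0),.108],[*stand(0,0),.055],[*stand(0,.106),.036]):print(proj(a,P),proj(b,P))
A=cv2.resize(a["img"][170:290,310:430],(400,400),interpolation=cv2.INTER_CUBIC);B=cv2.resize(b["img"][160:280,260:380],(400,400),interpolation=cv2.INTER_CUBIC)
cv2.imwrite("pics/over.png",np.hstack([A,B])[:,:,::-1])
E
```

```text
time: 14.72
tool_pos: [0.5475, -0.2079, 0.2877]
orientation: [-2.11, -2.326, -0.001]
wrist_force: [-0.1, -0.1, -4.1]
opening: 0.0297
grip_force: 47.3
t 14.72 pos [ 0.5475 -0.2079  0.2877] tilt [-0.     0.001 -1.   ] yhead 5.56 -> shift [-0.0025  0.0001  0.0002] turn 0.001 F [-0.1 -0.1 -4.1] open 0.0297 grip 47.3
light [[(array([383.9, 228.2]), 0.85), (array([189.9, 387.5]), 0.58)], [(array([319.4, 205. ]), 0.95), (array([411.5, 376.8]), 0.59)]]
light_hole [[(array([385.6, 229.2]), 0.92), (array([176.6, 384.5]), 0.62)], [(array([406.1, 382.5]), 0.91), (array([320.3, 202. ]), 0.66)]]
socket_floor [[(array([377.5, 236.4]), 0.77)], [(array([321.6, 229. ]), 0.74), (array([407. , 237.8]), 0.64)]]
pin_knob [[(array([324.4, 366.3]), 0.83), (array([333.6, 239.2]), 0.61)], [(array([413.3, 271.2]), 0.72), (array([316.9, 250.4]), 0.58)]]
light [[(array([188.7, 386.4]), 0.93), (array([386.1, 228.9]), 0.58)], [(array([408.4, 376.5]), 0.71), (array([320.1, 207.8]), 0.62)]]
light_hole [[(array([178.5, 384.7]), 0.93), (array([386.6, 229.8]), 0.61), (array([222. , 268.3]), 0.28)], [(array([322.4, 198.2]), 0.85), (array([402.8, 383.6]), 0.82)]]
socket_floor [[(array([378.4, 235.6]), 0.94), (array([388.4, 357.2]), 0.62)], [(array([320.4, 229.3]), 0.88), (array([405.9, 238.8]), 0.88)]]
pin_knob [[(array([318.2, 368.3]), 0.8), (array([329.9, 238.4]), 0.65)], [(array([410. , 274.3]), 0.71), (array([317.3, 250.5]), 0.68)]]
[385.3249 230.6628] [320.0471 204.5406]
[381.9304 234.2197] [320.1069 217.8437]
[329.977  239.6833] [313.6001 250.3056]
```

View pics/over.png

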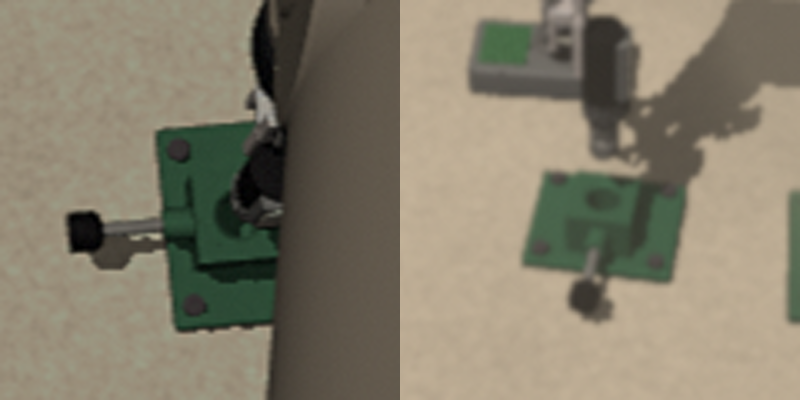

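Both crops show the pin out and the bore open. The spigot tip (side pixel about 320.9,204.4) is above the bore (320,219), to within 1–2 mm. I'll lower to just above the block and compare close up.

```bash
python3 -m pendant '[[-0.001,0,0.01,0],[-0.001,0,0.025,0],[-0.001,0,0.038,0],[-0.001,0,0.044,0],[-0.001,0,0.044,0],[-0.001,0,0.044,0]]'
python3 - <<'E'
from h import *
np.set_printoptions(precision=4,suppress=True)
go(*stand(.027,0),.2425,5.5)
a,b=optics.grab_frame("top"),optics.grab_frame("side")
for l in("light","light_hole"):
    print(l,[[(np.round(d["pixel"],1),round(d["score"],2)) for d in optics.landmark_of(g,l)] for g in(a,b)])
for P in([*stand(0,0),.0635],[*stand(0,0),.055],[*(stand(0,0)+[.002,0]),.055],[*(stand(0,0)+[0,.002]),.055]):print(proj(a,P),proj(b,P))
A=cv2.resize(a["img"][200:260,350:410],(400,400),interpolation=cv2.INTER_CUBIC);B=cv2.resize(b["img"][180:250,285:355],(400,400),interpolation=cv2.INTER_CUBIC)
cv2.imwrite("pics/near.png",cv2.convertScaleAbs(np.hstack([A,B])[:,:,::-1],alpha=1.5))
E
```

```text
time: 16.48
tool_pos: [0.5482, -0.2102, 0.2443]
orientation: [2.112, 2.325, 0.001]
wrist_force: [-0.5, 0.1, -3.8]
opening: 0.03
grip_force: 47.3
t 16.48 pos [ 0.5482 -0.2102  0.2443] tilt [ 0.001 -0.    -1.   ] yhead 5.5 -> shift [-0.0002 -0.0003  0.0018] turn 0.0 F [-0.5  0.1 -3.8] open 0.03 grip 47.3
light [[(array([189.2, 386.7]), 0.58)], [(array([409.2, 374.1]), 0.75), (array([321.5, 217.1]), 0.72)]]
light_hole [[(array([383.2, 231.5]), 0.89), (array([176.3, 384.9]), 0.68), (array([399.3, 203.7]), 0.68)], [(array([323.8, 209. ]), 0.62), (array([405.7, 379.8]), 0.62)]]
[382.454 233.671] [320.0975 215.7566]
[381.9304 234.2197] [320.1069 217.8437]
[381.9283 233.2504] [319.4259 217.7121]
[380.9516 234.2085] [319.9219 218.336 ]
```

View pics/near.png

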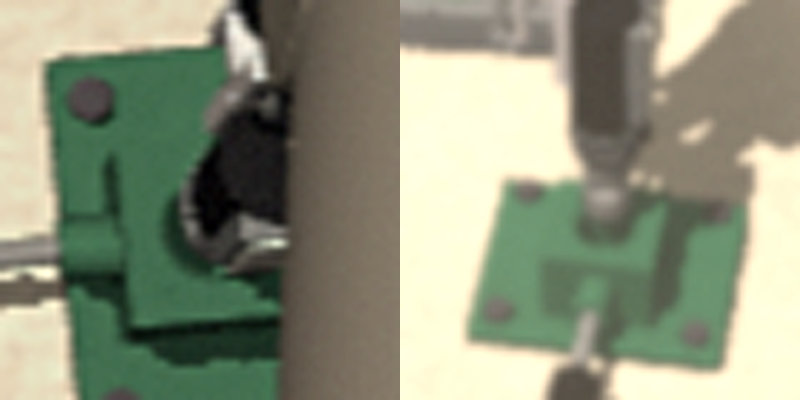

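In the side crop the spigot is at column 606 and the bore at about 601, which puts it roughly 2 mm towards -x. I'll shift +2 mm along tool y and descend gently while watching the force.

```bash
python3 -m pendant '[[0,0.002,0.003,0],[0,0.002,0.007,0],[0,0.002,0.01,0],[0,0.002,0.013,0],[0,0.002,0.016,0],[0,0.002,0.016,0]]'; python3 -c "
from h import *
go(*stand(.027,0),.2425,5.5)"
```

```text
time: 17.52
tool_pos: [0.5496, -0.2099, 0.2275]
orientation: [-2.112, -2.325, 0.0]
wrist_force: [-0.4, -0.2, -4.4]
opening: 0.0299
grip_force: 47.2
t 17.52 pos [ 0.5496 -0.2099  0.2275] tilt [-0.001  0.    -1.   ] yhead 5.5 -> shift [-0.0003 -0.0018 -0.015 ] turn 0.0 F [-0.4 -0.2 -4.4] open 0.0299 grip 47.2
```

```bash
python3 -m pendant '[[0,0,0.003,0],[0,0,0.006,0],[0,0,0.009,0],[0,0,0.012,0],[0,0,0.012,0]]'; python3 -c "
from h import *
go(*stand(.027,0),.192,5.5)"
```

```text
time: 18.15
tool_pos: [0.5496, -0.21, 0.2155]
orientation: [-2.112, -2.325, 0.0]
wrist_force: [0.3, 0.4, -5.4]
opening: 0.0295
grip_force: 47.2
t 18.15 pos [ 0.5496 -0.21    0.2155] tilt [-0.  0. -1.] yhead 5.5 -> shift [-0.0003 -0.0018  0.0235] turn -0.0 F [ 0.3  0.4 -5.4] open 0.0295 grip 47.2
```

```bash
python3 -m pendant '[[0,0,0.004,0],[0,0,0.008,0],[0,0,0.012,0],[0,0,0.016,0],[0,0,0.019,0],[0,0,0.019,0]]'; python3 -c "
from h import *
go(*stand(.027,0),.192,5.5)"
```

```text
time: 18.9
tool_pos: [0.5497, -0.21, 0.1965]
orientation: [-2.112, -2.325, 0.0]
wrist_force: [0.1, -0.1, -5.8]
opening: 0.03
grip_force: 47.2
t 18.9 pos [ 0.5497 -0.21    0.1965] tilt [-0.  0. -1.] yhead 5.5 -> shift [-0.0003 -0.0018  0.0045] turn -0.0 F [ 0.1 -0.1 -5.8] open 0.03 grip 47.2
```

```bash
python3 -m pendant '[[0,0,0.002,0],[0,0,0.004,0],[0,0,0.006,0],[0,0,0.006,0]]'; python3 -c "
from h import *
go(*stand(.027,0),.192,5.5)"
```

```text
time: 19.4
tool_pos: [0.5501, -0.21, 0.1918]
orientation: [2.112, 2.325, 0.0]
wrist_force: [-3.1, 0.4, 5.3]
opening: 0.0294
grip_force: 47.8
t 19.4 pos [ 0.5501 -0.21    0.1918] tilt [ 0.001 -0.    -1.   ] yhead 5.49 -> shift [-0.0002 -0.0022 -0.0002] turn -0.0001 F [-3.1  0.4  5.3] open 0.0294 grip 47.8
```

Contact with the floor is at TCP z 0.192, as expected. I'll release and rise.

```bash
python3 -m pendant '[[0,0,0,0],[0,0,0,0],[0,0,0,0],[0,0,0,0],[0,0,-0.02,0],[0,0,-0.06,0],[0,0,-0.1,0],[0,0,-0.1,0]]' 100
python3 - <<'E'
from h import *
go(*stand(0,.140),.2918,5.5)
b=optics.grab_frame("side")
print([(d["pixel"],d["score"]) for d in optics.landmark_of(b,"light_hook")],proj(b,[*stand(.028,0),.159]),proj(b,[*stand(-.028,0),.159]))
cv2.imwrite("pics/seated.png",cv2.resize(b["img"][150:280,255:385],(500,500),interpolation=cv2.INTER_CUBIC)[:,:,::-1])
E
```

```text
time: 20.4
tool_pos: [0.5518, -0.2103, 0.2946]
orientation: [2.108, 2.321, 0.005]
wrist_force: [-0.5, 0.4, -0.3]
opening: 0.0857
grip_force: 0.0
t 20.4 pos [ 0.5518 -0.2103  0.2946] tilt [ 0.007 -0.002 -1.   ] yhead 5.5 -> shift [ 0.1403 -0.031   0.0022] turn -0.0001 F [-0.5  0.4 -0.3] open 0.0857 grip 0.0
[([377.4, 427.7], 0.94), ([309.2, 190.2], 0.86)] [309.75215243 189.88876775] [330.27157185 192.22992208]
```

View pics/seated.png

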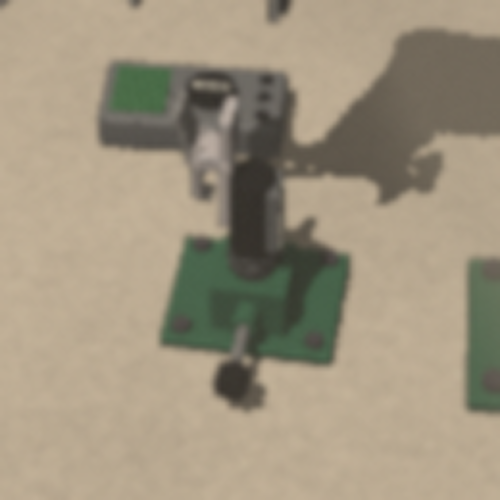

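The light stands fully seated (hook detected at 309.2,190.2, predicted 309.8,189.9), and the knob is out at about (317,249). Next I move behind the knob with the jaws shut.

```bash
python3 -m pendant '[[0.05,-0.01,0,0],[0.1,-0.02,0,0],[0.14,-0.031,0,0],[0.14,-0.031,0.04,0],[0.14,-0.031,0.1,0],[0.14,-0.031,0.16,0],[0.14,-0.031,0.21,0],[0.14,-0.031,0.247,0],[0.14,-0.031,0.252,0],[0.14,-0.031,0.252,0]]' 0 30; python3 -c "
from h import *
go(*stand(0,.081),.042,5.5)"
```

```text
time: 21.75
tool_pos: [0.5054, -0.0734, 0.0389]
orientation: [-2.112, -2.325, 0.0]
wrist_force: [0.5, -0.3, -0.3]
opening: 0.0001
grip_force: 0.0
t 21.75 pos [ 0.5054 -0.0734  0.0389] tilt [-0.001  0.    -1.   ] yhead 5.51 -> shift [-0.0594  0.0021 -0.0031] turn 0.0002 F [ 0.5 -0.3 -0.3] open 0.0001 grip 0.0
```

```bash
python3 -m pendant '[[-0.012,0.002,0,0],[-0.02,0.002,0,0],[-0.026,0.002,0,0],[-0.032,0.002,0,0],[-0.038,0.002,0,0],[-0.044,0.002,0,0],[-0.05,0.002,0,0],[-0.055,0.002,0,0],[-0.055,0.002,0,0]]'; python3 -c "
from h import *
go(*stand(0,.081),.042,5.5)
f=optics.grab_frame('side');print([(d['pixel'],d['score']) for d in optics.landmark_of(f,'pin_knob')],proj(f,[*stand(0,.07),.036]))"
```

```text
time: 22.88
tool_pos: [0.5122, -0.1292, 0.0386]
orientation: [-2.113, -2.324, 0.002]
wrist_force: [0.1, -0.3, 0.4]
opening: 0.0003
grip_force: 0.0
t 22.88 pos [ 0.5122 -0.1292  0.0386] tilt [-0.001 -0.001 -1.   ] yhead 5.43 -> shift [-0.0033  0.0007 -0.0034] turn -0.0012 F [ 0.1 -0.3  0.4] open 0.0003 grip 0.0
[([409.1, 274.2], 0.65)] [315.88611489 240.54912368]
```

```bash
python3 -m pendant '[[-0.003,0,0,0],[-0.005,0,0,0],[-0.007,0,0,0],[-0.007,0,0,0]]'; python3 -c "
from h import *
go(*stand(0,.081),.042,5.5)"
```

```text
time: 23.48
tool_pos: [0.5121, -0.1299, 0.0385]
orientation: [-2.104, -2.326, -0.003]
wrist_force: [-4.0, 13.4, 5.4]
opening: -0.0001
grip_force: 7.2
t 23.48 pos [ 0.5121 -0.1299  0.0385] tilt [-0.003  0.005 -1.   ] yhead 5.74 -> shift [-0.0026  0.0009 -0.0036] turn 0.0042 F [-4.  13.4  5.4] open -0.0001 grip 7.2
```

```bash
python3 -m pendant '[[-0.003,0,0,0],[-0.005,0,0,0],[-0.005,0,0,0]]'; python3 -c "
from h import *
go(*stand(0,.081),.042,5.5)"; python3 -m pendant '[[0.02,0,0,0],[0.06,0,0,0],[0.08,0,-0.05,0],[0.08,0,-0.11,0],[0.08,0.0,-0.17,0],[0.13,0.0,-0.2,0],[0.18,0.0,-0.2,0],[0.18,0.0,-0.2,0]]'
python3 - <<'E'
from h import *
go(*stand(0,.081),.042,5.5)
for k in range(2):
    a,b=optics.grab_frame("top"),optics.grab_frame("side")
    print([[(d['pixel'],round(d['score'],2)) for d in optics.landmark_of(g,'pin_knob')] for g in(a,b)])
print([[proj(g,[*stand(0,y),.036]) for y in(.07,.078)] for g in(a,b)])
A=cv2.resize(a["img"][170:270,320:420],(400,400),interpolation=cv2.INTER_CUBIC);B=cv2.resize(b["img"][170:270,265:365],(400,400),interpolation=cv2.INTER_CUBIC)
cv2.imwrite("pics/final.png",cv2.convertScaleAbs(np.hstack([A,B])[:,:,::-1],alpha=1.5))
E
```

```text
time: 23.85
tool_pos: [0.5121, -0.13, 0.0385]
orientation: [-2.097, -2.327, -0.007]
wrist_force: [-7.7, 25.3, 10.2]
opening: -0.0002
grip_force: 13.3
t 23.85 pos [ 0.5121 -0.13    0.0385] tilt [-0.004  0.01  -1.   ] yhead 5.95 -> shift [-0.0024  0.0008 -0.0035] turn 0.0079 F [-7.7 25.3 10.2] open -0.0002 grip 13.3
time: 24.85
tool_pos: [0.4961, 0.0431, 0.2395]
orientation: [2.104, 2.333, 0.002]
wrist_force: [-0.4, 0.1, 0.6]
opening: -0.0002
grip_force: 0.0
t 24.85 pos [0.4961 0.0431 0.2395] tilt [ 0.001  0.001 -1.   ] yhead 5.89 -> shift [-0.1764 -0.0012  0.1974] turn 0.0068 F [-0.4  0.1  0.6] open -0.0002 grip 0.0
[[([321.2, 368.8], 0.76), ([350.2, 237.9], 0.42)], [([411.3, 272.8], 0.72), ([316.3, 238.2], 0.53)]]
[[([319.8, 367.6], 0.9), ([350.8, 236.9], 0.53), ([381.6, 236.3], 0.52)], [([227.6, 245.9], 0.62), ([412.3, 272.7], 0.49), ([318.6, 240.5], 0.46), ([311.7, 180.3], 0.17)]]
[[array([347.23483176, 238.23449176]), array([343.39989712, 238.55644403])], [array([315.88611489, 240.54912368]), array([315.38447415, 242.69008992])]]
```

View pics/final.png

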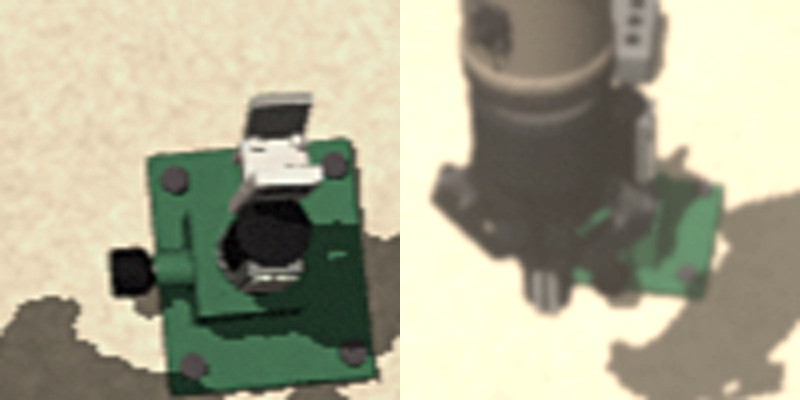

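The top crop shows the knob's outer edge at column 347.5, against 347.3 when it was home at the start. The light is upright in the socket, the paddle has sprung outward, and the robot is clear.

```bash
python3 -c "
from bench import ticket
print(ticket.finish_job())"
```

```text
the job is handed in; nothing more can be done
None
```

The light is in the small green stand with the pin pushed home through its cross-hole and the keeper sprung shut, and I handed the job in at about 25 s; the hand-in returned no verdict.

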